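# Put the varnished meter cover and its yoke up to dry

### The job

The yellow meter cover and its yellow mounting yoke have just been varnished and must dry without touching the bench: balance the cover, window side up and level, on the crown of the white domed stand, and hang the yoke over the horizontal steel bar so that it straddles the bar with one leg on each side. Set both down gently, never let the cover touch the bench, and leave the jar, the white box and the screwdriver where they are.

Things in the scene. Friction and masses are not known exactly. Their poses are not given: they have to be found in the camera images.
- cover: Yellow plate 88 (own x) x 56 (own y) x 10 mm, about 120 g, centre of mass at its middle, black window on its upper face. Origin: centre of its underside; z out of the window face. Starts on the easel's rails, sloping 32 degrees, low end (-x) on two stops that rise 14 mm from the rails at y = +-14. Its 56 mm width is level and free for gripping: the rails span only 34 mm.
- easel: Fixed sloped stand, dark base 120 x 80 x 10 mm with two narrow aluminium rails carrying the cover. Origin at the centre of the base's underside; x points towards the high end of the slope; the centre of the cover's underside starts 65 mm above the origin.
- dome_top (a point): Top point of the fixed white domed drying stand, 92 mm above the bench. The dome is part of a sphere of radius 60 mm; below it a dark round base of radius 70 mm, 20 mm high. z up.
- yoke: Yellow upside-down U, 100 g, standing on its feet. Origin on the bench midway between them; x from leg to leg, y along the strap's width, z up. Legs 70 mm long, 44 mm apart inside; with rubber pads 62 mm over the feet in x; strap 26 mm wide (y); crown from 70 to 74 mm above the origin. On it a black grip lug, 12 (x) x 22 (y) mm, from 74 to 98 mm above the origin.
- yoke_crown (a point): Middle of the underside of the yoke's crown, 70 mm above the yoke's origin; axes as the yoke's.
- bar_mid (a point): Middle of the axis of the fixed horizontal steel bar, 140 mm above the bench; bar radius 7 mm. Own y along the bar, z up; the posts carrying it stand at y = -120 and +120 mm, with feet 90 mm long in x and 30 mm wide.
- bar: The fixed drying bar with its posts and feet; origin on the bench under bar_mid, same axes.
- dome: The fixed domed stand; origin on the bench under dome_top.
- varnish_jar: Bystander: jar, radius 28, height 75 mm; origin at the centre of its underside.
- junction_box: Bystander: open white box 90 x 120 x 45 mm; origin at the centre of its underside.
- screwdriver: Bystander: blue-handled screwdriver, about 200 mm long, lying on the bench beyond the bar.
Things that resemble listed ones, but are neither listed nor needed, are in the scene too. Of the things shaped like the cover, the yellow one is meant. Of the things that look like the yoke, the larger one is meant.

How it is judged:
By the outcome, as a careful person would: the job done as asked, in the order asked, and still so for the second after the job is handed in, with the robot touching nothing.
It also fails if it takes over 59 s, if anything falls off the work surface, if the arm or the gripper's body presses on something with over 40 N, if the wrist force passes 120 N, or if a joint passes its speed limit or range.

### The arm

A 6-joint arm with a two-finger parallel gripper is mounted at the origin on the work surface. World frame = base frame: x ahead of the robot, y to its left, z up, the work surface at z = 0. Lengths are in m, angles in rad, forces in N, time in s.
With the tool pointing down it reaches from about 0.25 to 0.725 m from the base axis. Payload 4 kg.
Tool frame: the origin (TCP) lies midway between the tips of the shut fingers; the grasp point (between the pads) lies 19 mm behind it; y points along the fingers, z is the direction in which the jaws open and shut, and the axes are right-handed (so a half turn about y gives the same grasp; the last joint's range is limited). The gripper opens to 85 mm and grips with 20 to 120 N. Pads are 22 mm wide; open, the fingers measure 114 mm over their backs; the gripper's body (76 mm by 85 mm) begins 54 mm behind the grasp point. The pads swing forward as they close: fully open they stand 13 mm farther back than shut.
Start: joints at [1.159, 0.241, 0.005, 1.335, 0, 1.571], TCP at [0.2, 0.458, 0.211] pointing down, gripper open.
Joint ranges: [-2.72, 2.72], [-1.05, 1.87], [-1.09, 1.28], [-1.99, 2.15], [-1.42, 1.44], [-3.14, 3.14]. Speed limits (rad/s): [2.79, 2.79, 3.14, 3.14, 3.14, 3.14].

### API

Orientations are given as [roll, pitch, yaw] about the fixed x, y, z axes, in that order (R = Rz(yaw) Ry(pitch) Rx(roll)).
In Python, from cell import robot gives the robot as it stands. The module is installed in compiled form; this text tells all that it offers.
- The arm moves only by the tool arm_command, never from a script. Its arguments are lists of equal length, an entry for each row: "translation": the shift along the tool's x, y, z in cm, a list of three; "roll": the turn about the tool's y in degrees; "hand": the closure in counts, from 0 (fully open) to 255 (shut). A call has 1 to 20 rows; each row is the pose to reach, as a shift and turn from the pose commanded when the call began, along the tool's axes at that moment; what a row does not reach only later rows make up. A row lasts 1/10 s, in which the tool goes at most 50 mm and 8.59 degrees, less where a joint would pass 70% of its speed; a pose out of reach is approached as far as the arm can. A call with a gripper value outside its range is refused whole. The fingers move at their own pace and stop on an object; "newtons" is the grip in N (left out, the last holds). Time passes only in rows, so rows that repeat a pose let the fingers close. It gives the time, the measured TCP pose, the force and the opening at its end, in the units of the state.
- robot.get_state(): the state, without advancing time (a new reading comes with each control period).
- robot.snapshot(name): name is "scene" or "top" or "wrist"; returns a dict with "pixels" (384x512x3 uint8, red, green, blue), "range_z" (384x512 float32, m along the optical axis (not along the pixel's ray), 0 where there is no reading), "fx", "fy", "cx", "cy" (pixels), "k1" (the pictures are not rectified: a ray, as slopes to the right and down, at radius r is drawn at 1 + k1 r^2 times it, then the intrinsics apply), "position" and "orientation" of the camera in the world; the wrist camera has in their place "tool_from_camera" (4x4, takes a point from camera to tool coordinates, whose origin is the TCP and whose axes are the tool frame's). Camera axes: x right, y down, z forward; pixel columns grow to the right and rows downward; lengths in m; the calibration is good to about 2 mm. A picture is of the moment at which its call begins: read the wrist's pose just before it.
- robot.sign_off(): hands the job in, once; it reports no verdict.
The state is a dict: "clock": time; "qpos": joint angles; "qvel": joint speeds; "tau": joint torques, N m; "ee_pos": TCP position; "ee_rot": TCP orientation; "contact_force": force on the tool from outside, world axes, zero at the start; "moment": the same for the moment, N m; "gripper_width": finger opening in m.
Only numpy, scipy, OpenCV 4.12 (cv2) and the standard library are available. Lean on these libraries where they do the work, as an engineer would, in place of code of your own. Each camera call takes 0.05 s, during which the arm holds its last target. There are 200 camera calls.

## Working session

There is one attempt and no reset: what is moved stays moved. The work goes in short steps, Python scripts to look and compute and a tool call to move; the robot and the scene stay as the last step left them, time stands still between calls to the robot, and variables do not carry over. Pictures are saved under pics/ and viewed, about 8 in all and at most 12, crops included, and the job is handed in when it is done.

Besides the shell and the picture viewer there is one more tool, called after ">>>" as name(argument=value, ...) on one line, values as JSON. arm_command: Moves the arm, as the interface text tells. Its arguments: {"type":"object","properties":{"translation":{"type":"array"},"roll":{"type":"array"},"hand":{"type":"array"},"newtons":{"type":"number"}},"required":["translation","roll","hand"]}

```bash
mkdir -p pics; cat > h.py <<'E'
import numpy as np, cv2, pickle
from scipy.spatial.transform import Rotation as Ro
from cell import robot
def snap(n,f):
    st=robot.get_state(); s=robot.snapshot(n)
    if n=='wrist':
        T=np.eye(4);T[:3,:3]=Ro.from_euler('xyz',st['ee_rot']).as_matrix();T[:3,3]=st['ee_pos'];s['T']=T@s['tool_from_camera']
    else:
        o=np.array(s['orientation']);T=np.eye(4)
        T[:3,:3]=o if o.shape==(3,3) else Ro.from_euler('xyz',o).as_matrix()
        T[:3,3]=s['position'];s['T']=T
    pickle.dump(s,open(f'pics/{f}.pkl','wb')); cv2.imwrite(f'pics/{f}.png',s['pixels'][:,:,::-1]); return s
def load(f): return pickle.load(open(f'pics/{f}.pkl','rb'))
def und(s,u,v):
    x=(np.asarray(u,float)-s['cx'])/s['fx'];y=(np.asarray(v,float)-s['cy'])/s['fy'];a,b=x,y
    for _ in range(20):
        k=1+s['k1']*(a*a+b*b);a,b=x/k,y/k
    return np.stack([a,b,np.ones_like(a)],-1)
def ray(s,u,v):
    d=und(s,u,v)@s['T'][:3,:3].T; return s['T'][:3,3],d
def onz(s,u,v,z):
    c,d=ray(s,u,v); return c+d*((z-c[2])/d[...,2:3])
def dep(s,u,v):
    z=s['range_z'][int(round(v)),int(round(u))]; c,d=ray(s,u,v); return c+d*z
def cloud(s):
    V,U=np.mgrid[:384,:512]; c,d=ray(s,U,V); return c+d*s['range_z'][...,None]
def tri(L):
    A=np.zeros((3,3));b=np.zeros(3)
    for s,u,v in L:
        c,d=ray(s,u,v);d=d/np.linalg.norm(d);P=np.eye(3)-np.outer(d,d);A+=P;b+=P@c
    return np.linalg.solve(A,b)
def proj(s,p):
    q=(np.asarray(p)-s['T'][:3,3])@s['T'][:3,:3];a=q[...,:2]/q[...,2:];k=1+s['k1']*(a**2).sum(-1,keepdims=True)
    return a*k*[s['fx'],s['fy']]+[s['cx'],s['cy']]
E
python3 - <<'E'
from h import *
a=snap('scene','s0');b=snap('top','t0');print({k:v for k,v in a.items() if k not in('pixels','range_z')},b['T'])
print(robot.get_state())
for f in('s0','t0'):
    im=cv2.imread(f'pics/{f}.png');cv2.imwrite(f'pics/{f}b.png',cv2.resize(im,(800,600),interpolation=cv2.INTER_CUBIC))
E
```

```text
{'fx': 386.47126778115967, 'fy': 386.47126778115967, 'cx': 256.11833720084394, 'cy': 187.40832429018624, 'k1': -0.03950721772263894, 'position': array([1.02587473, 0.45698267, 0.78420046]), 'orientation': array([-2.39664553e+00, -2.15657800e-03,  2.34979161e+00]), 'T': array([[-0.70256317,  0.52210144, -0.48354429,  1.02587473],
       [ 0.71161812,  0.51751247, -0.47516365,  0.45698267],
       [ 0.00215658, -0.67793136, -0.73512204,  0.78420046],
       [ 0.        ,  0.        ,  0.        ,  1.        ]])} [[-0.00227923 -0.99328662  0.11565683  0.41291901]
 [-0.99997344  0.00306449  0.00661219 -0.02062474]
 [-0.00692223 -0.11563869 -0.99326722  1.34296028]
 [ 0.          0.          0.          1.        ]]
{'clock': 0.1, 'qpos': array([1.15898581e+00, 2.41341452e-01, 3.86286973e-03, 1.33518960e+00,
       1.88774939e-05, 1.57081488e+00]), 'qvel': array([ 0.00037417, -0.00129248,  0.00429122, -0.00019387, -0.00153642,
       -0.00121067]), 'tau': array([ 1.13612612e-04, -3.73138225e+01,  2.53009433e+01,  1.08478303e-02,
        2.45504754e-05,  2.74687515e-06]), 'ee_pos': array([0.19988944, 0.4576529 , 0.2098016 ]), 'ee_rot': array([-1.57266818e+00,  1.88427230e-05, -4.11829114e-01]), 'contact_force': array([-0.16322782,  0.90098244, -0.92423609]), 'moment': array([-0.003512  , -0.02427292,  0.0537318 ]), 'gripper_width': 0.08538216618584611}
```

View pics/s0b.png

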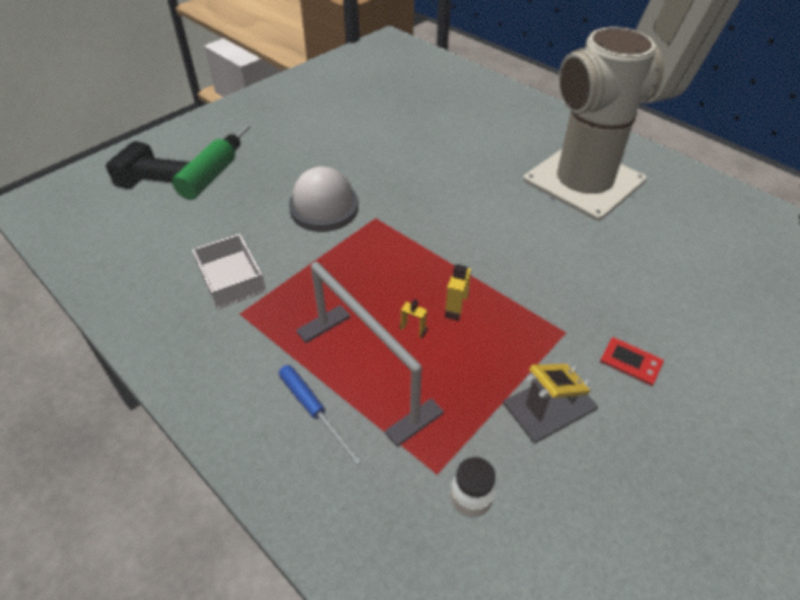

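View pics/t0b.png

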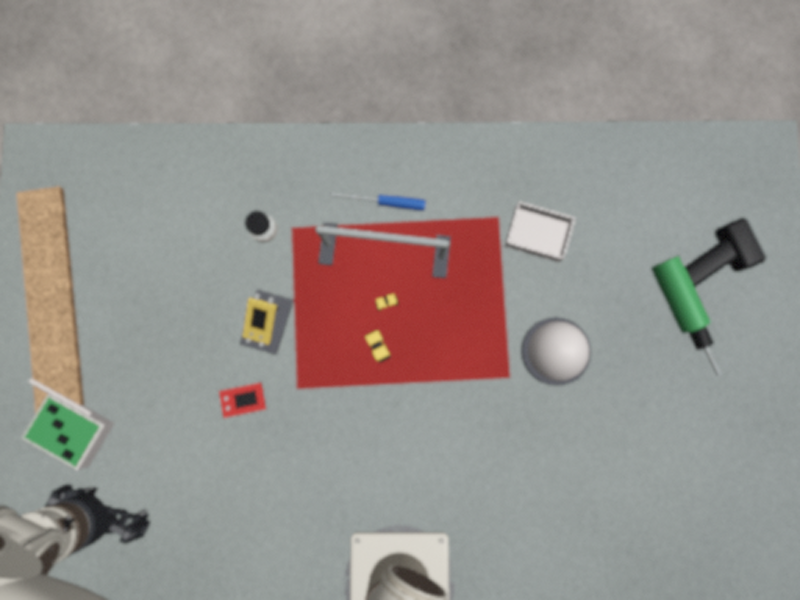

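The scene view shows the yellow cover on its easel at (558,378), the dome at (322,195), the large yoke at (458,290), and the bar running from (315,268) to (417,365). The top view shows the cover at (260,318), the dome at (556,350), the large yoke at (377,346), and the bar from (322,230) to (447,243). Both are in 800×600 pixels. Next I'll get positions from both depth views.

```bash
python3 - <<'E'
from h import *
from scipy.optimize import least_squares
for f in('s0','t0'):
    s=load(f);P=cloud(s);px=s['pixels'];hsv=cv2.cvtColor(px,cv2.COLOR_RGB2HSV);ok=s['range_z']>0
    bench=(np.abs(P[...,2])<.03)&ok&(P[...,0]<.7)&(P[...,0]>.1)&(abs(P[...,1])<.5);print(f,'bench z',np.median(P[...,2][bench]))
    m=((hsv[...,0]>18)&(hsv[...,0]<32)&(hsv[...,1]>140)&(hsv[...,2]>90)&ok&(abs(P[...,1])<.5)&(P[...,0]<.9)).astype(np.uint8)
    n,l,st,c=cv2.connectedComponentsWithStats(m)
    for i in range(1,n):
        if st[i,4]>15:
            Q=P[l==i];print(st[i],Q.mean(0).round(4),Q.min(0).round(3),Q.max(0).round(3))
    # dome
    g=dep(s,*( (322/1.5625,190/1.5625*384/375) if f=='s0' else (556/1.5625,350/1.5625)))
    w=ok&(np.linalg.norm(P[...,:2]-g[:2],axis=-1)<.09)&(P[...,2]>.04)&(P[...,2]<.11)
    Q=P[w];r=least_squares(lambda p:np.linalg.norm(Q-p,axis=1)-.06,[*g[:2],.03],loss='soft_l1',f_scale=.002);print('dome',r.x,Q[:,2].max(),len(Q))
    # bar
    w=ok&(P[...,2]>.125)&(P[...,2]<.165)&(P[...,0]>.4)&(P[...,0]<.75)&(P[...,1]>-.2)&(P[...,1]<.25)
    Q=P[w];c0=Q.mean(0);d=np.linalg.svd(Q-c0)[2][0];t=(Q-c0)@d;print('bar',c0,d,np.percentile(t,[0,1,99,100]),Q[:,2].max(), c0+d*(t.min()+t.max())/2,len(Q))
E
```

```text
s0 bench z 0.001172519512321113
[286 173  15  27 230] [0.4801 0.0503 0.0564] [ 0.421 -0.011 -0.001] [0.494 0.065 0.095]
[258 194  15  16  92] [0.5576 0.0264 0.0494] [ 0.537 -0.006  0.005] [0.568 0.047 0.063]
[340 234  36  20 350] [0.5264 0.276  0.0802] [0.477 0.239 0.052] [0.559 0.309 0.098]
dome [ 0.4543031  -0.32118756  0.03296114] 0.09420093973311094 896
bar [0.6723666  0.04448518 0.14480556] [ 0.1183957   0.99295562 -0.00464753] [-0.13939048 -0.13414051  0.11190553  0.1129425 ] 0.15023191752312004 [0.67080093 0.03135434 0.14486702] 627
t0 bench z -0.00013644337953611085
[160 195  13  18  63] [0.5205 0.2653 0.0803] [0.493 0.251 0.062] [0.543 0.29  0.094]
[159 204   7   8  22] [0.5049 0.2893 0.0665] [0.496 0.277 0.059] [0.517 0.297 0.077]
dome [ 0.45627079 -0.31896524  0.03055462] 0.095276112842962 1105
bar [0.66754974 0.03056559 0.14469605] [-0.1173401  -0.99308923 -0.00225381] [-0.1254158  -0.1225695   0.12187625  0.12524441] 0.15315475883416063 [0.6675598  0.03065069 0.14469624] 406
```

```bash
cat >> h.py <<'E'
def go(p,yaw,st=None):
    st=st or robot.get_state();R=Ro.from_euler('xyz',st['ee_rot']).as_matrix()
    t=R.T@(np.array(p)-st['ee_pos'])*100
    dy=np.degrees(np.arctan2(R[1,0],R[0,0]))-yaw; dy=(dy+180)%360-180
    print('t cm',t.round(2),'roll',round(dy,2),'| yaw now',np.degrees(np.arctan2(R[1,0],R[0,0])).round(2),'tilt',R[:,1].round(4))
E
python3 - <<'E'
from h import *
s=load('s0');P=cloud(s);hsv=cv2.cvtColor(s['pixels'],cv2.COLOR_RGB2HSV)
for f in('s0','t0'):
    s=load(f);P=cloud(s);w=(P[...,2]>.05)&(np.linalg.norm(P[...,:2]-[.525,.272],axis=-1)<.055)&(P[...,2]<.12)
    Q=P[w];c=np.median(Q,0)
    for _ in range(5):
        n=np.linalg.svd(Q-Q.mean(0),full_matrices=False)[2][2];n*=np.sign(n[2]);r=(Q-Q.mean(0))@n;Q=Q[abs(r)<max(.004,1.5*r.std())]
    print(f,Q.mean(0),n,'slope',np.degrees(np.arccos(n[2])),'downhill az',np.degrees(np.arctan2(n[1],n[0])),len(Q))
go([.47,.275,.26],-24)
print(robot.snapshot('wrist')['tool_from_camera'])
E
```

```text
s0 [0.51826575 0.27664422 0.07597652] [-0.48432776  0.15924648  0.86027157] slope 30.65291126028478 downhill az 161.79918757308877 493
t0 [0.51414487 0.27580768 0.07407593] [-0.50517192  0.15246185  0.84944495] slope 31.848650199744732 downhill az 163.20608612514587 425
t cm [32.06 -5.01 -5.94] roll 0.4 | yaw now -23.6 tilt [-8.0e-04 -1.7e-03 -1.0e+00]
[[-1.43756568e-04  9.46699204e-01  3.22118918e-01 -8.19897526e-02]
 [ 2.12251312e-04 -3.22118885e-01  9.46699202e-01 -1.64130692e-01]
 [ 9.99999967e-01  2.04464391e-04 -1.54631443e-04 -4.44796770e-04]
 [ 0.00000000e+00  0.00000000e+00  0.00000000e+00  1.00000000e+00]]
```

>>> arm_command(translation=[[5,0,-0.7],[10,0,-1.4],[15,0,-2],[20,0,-2.7],[25,0.5,-3.4],[30,1,-4.1],[34.8,1,-4.8],[34.8,1,-4.8],[34.8,1,-4.8]], roll=[0,-2,-4,-6,-6,-6,-6,-6,-6], hand=[0,0,0,0,0,0,0,0,0])

```text
clock: 1.05
ee_pos: [0.5004, 0.2737, 0.1997]
ee_rot: [-1.572, 0.001, -0.31]
contact_force: [-1.0, 0.1, 0.3]
gripper_width: 0.0856
```

```bash
python3 - <<'E'
from h import *
s=snap('wrist','w0');print(robot.get_state()['ee_pos'],s['T'][:3,3])
cv2.imwrite('pics/w0b.png',cv2.resize(cv2.imread('pics/w0.png'),(800,600),interpolation=cv2.INTER_CUBIC))
E
```

```text
[0.49945766 0.27455763 0.19994321] [0.42241622 0.29828927 0.36392188]
```

View pics/w0b.png

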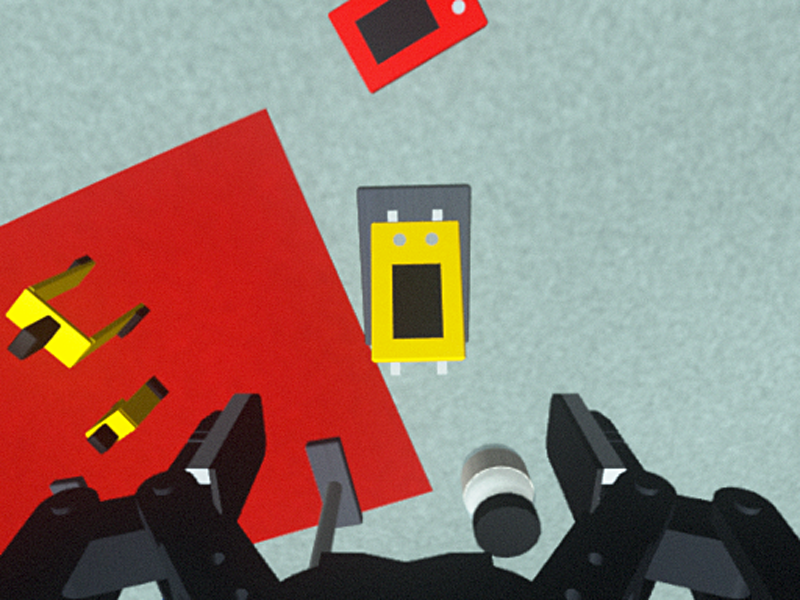

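The wrist view shows the cover with corners (372,222), (458,220), (466,360) and (371,362). Its low end is at the top of the picture, and both yokes are visible at lower left.

```bash
cat >> h.py <<'E'
def cover(s,near):
    P=cloud(s);hsv=cv2.cvtColor(s['pixels'],cv2.COLOR_RGB2HSV)
    m=((hsv[...,0]>20)&(hsv[...,0]<34)&(hsv[...,1]>150)&(hsv[...,2]>110)&(np.linalg.norm(P[...,:2]-near,axis=-1)<.07)).astype(np.uint8)
    n,l,st,c=cv2.connectedComponentsWithStats(m);m=l==1+np.argmax(st[1:,4])
    Q=P[m]
    for _ in range(6):
        o=Q.mean(0);n=np.linalg.svd(Q-o,full_matrices=False)[2][2];n*=np.sign(n[2]);Q=Q[abs((Q-o)@n)<.003]
    V,U=np.nonzero(m);c,d=ray(s,U,V);X=c+d*(((o-c)@n)/(d@n))[:,None]
    a=np.cross([0,0,1],n);a/=np.linalg.norm(a);b=np.cross(n,a)
    r=cv2.minAreaRect(np.c_[(X-o)@a,(X-o)@b].astype(np.float32)*1000)
    ctr=o+(a*r[0][0]+b*r[0][1])/1000
    print('top centre',ctr.round(4),'n',n.round(3),'slope',np.degrees(np.arccos(n[2])).round(2),'downhill az',np.degrees(np.arctan2(n[1],n[0])).round(1),'size',r[1],'ang',r[2]); return ctr,n
E
python3 - <<'E'
from h import *
s=load('w0');cover(s,[.52,.275])
for u,v in [(372,222),(458,220),(466,360),(371,362)]:
    print(dep(s,(u+(3 if u<400 else -3))/1.5625,(v+(3 if v<300 else -3))/1.5625).round(4))
E
```

```text
top centre [0.5131 0.2757 0.074 ] n [-0.508  0.149  0.849] slope 31.95 downhill az 163.7 size (55.4012565612793, 87.744384765625) ang 0.04547468200325966
[0.4723 0.2618 0.0507]
[0.4865 0.3102 0.0507]
[0.5551 0.2911 0.0961]
[0.5405 0.2406 0.0958]
```

```bash
python3 - <<'E'
from h import *
print(robot.get_state()['clock']);go([.5156,.2750,.058],-16.3)
E
```

```text
1.1
t cm [ 1.55 14.19  0.54] roll -1.35 | yaw now -17.65 tilt [-1.7e-03 -4.0e-04 -1.0e+00]
```

>>> arm_command(translation=[[1.5,2,0.5],[1.5,5,0.5],[1.5,8,0.5],[1.5,10,0.5],[1.5,12,0.5],[1.5,13.5,0.5],[1.5,14.2,0.5],[1.5,14.2,0.5],[1.5,14.2,0.5],[1.5,14.2,0.5],[1.5,14.2,0.5],[1.5,14.2,0.5],[1.5,14.2,0.5],[1.5,14.2,0.5],[1.5,14.2,0.5]], roll=[-1.3,-1.3,-1.3,-1.3,-1.3,-1.3,-1.3,-1.3,-1.3,-1.3,-1.3,-1.3,-1.3,-1.3,-1.3], hand=[0,0,0,0,0,0,0,0,255,255,255,255,255,255,255], newtons=40)

```text
clock: 2.6
ee_pos: [0.5156, 0.2756, 0.0595]
ee_rot: [-1.57, 0.0, -0.284]
contact_force: [-3.6, 1.1, 6.6]
gripper_width: -0.0001
```

```bash
python3 - <<'E'
from h import *
s=snap('wrist','w1');st=robot.get_state();print(st['clock'],st['ee_pos'],st['contact_force'],st['gripper_width'])
cover(s,[.515,.275])
cv2.imwrite('pics/w1b.png',s['pixels'][:,:,::-1])
go([.455,-.32,.2],-16.3)
E
```

```text
2.65 [0.515619   0.27558553 0.05944886] [-2.82023679  0.89849888  4.39152821] 0.00044644100980518244
top centre [0.5065 0.2775 0.0698] n [-0.509  0.149  0.848] slope 32.02 downhill az 163.7 size (55.221710205078125, 70.97312927246094) ang 0.028010359033942223
t cm [ 10.88 -14.12 -58.85] roll 0.02 | yaw now -16.28 tilt [ 3.0e-04  1.1e-03 -1.0e+00]
```

View pics/w1b.png

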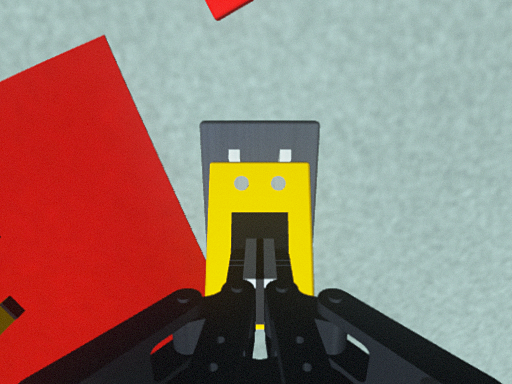

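The grip missed: opening is 0 and the fingers show shut above the cover, with tips near (258,240) to (258,290). I'll check where the tips really are.

```bash
python3 - <<'E'
from h import *
s=load('w1');T=s['tool_from_camera'];V,U=np.mgrid[:384,:512]
C=(und(s,U,V)*s['range_z'][...,None])@T[:3,:3].T+T[:3,3]
for v in range(200,310,8):print(v,[tuple((C[v,u]*1000).round(0).astype(int)) for u in(225,235,245,252,259,266,272,282)])
s=load('w0');C=(und(s,U,V)*s['range_z'][...,None])@T[:3,:3].T+T[:3,3]
print('open')
for v in range(250,310,8):print(v,[tuple((C[v,u]*1000).round(0).astype(int)) for u in(140,150,155,160,165,360,365,375,385)])
E
```

```text
200 [(np.int64(-21), np.int64(-2), np.int64(-19)), (np.int64(-21), np.int64(-3), np.int64(-14)), (np.int64(-21), np.int64(-3), np.int64(-8)), (np.int64(-21), np.int64(-3), np.int64(-5)), (np.int64(-22), np.int64(-4), np.int64(-1)), (np.int64(-21), np.int64(-3), np.int64(3)), (np.int64(-21), np.int64(-3), np.int64(6)), (np.int64(-21), np.int64(-2), np.int64(12))]
208 [(np.int64(-18), np.int64(-6), np.int64(-19)), (np.int64(-17), np.int64(-5), np.int64(-14)), (np.int64(-18), np.int64(-6), np.int64(-8)), (np.int64(-17), np.int64(-5), np.int64(-5)), (np.int64(-17), np.int64(-4), np.int64(-1)), (np.int64(-17), np.int64(-5), np.int64(3)), (np.int64(-17), np.int64(-5), np.int64(6)), (np.int64(-17), np.int64(-5), np.int64(12))]
216 [(np.int64(-14), np.int64(-7), np.int64(-19)), (np.int64(-14), np.int64(-9), np.int64(-13)), (np.int64(-14), np.int64(-8), np.int64(-8)), (np.int64(-14), np.int64(-9), np.int64(-4)), (np.int64(-14), np.int64(-9), np.int64(-1)), (np.int64(-14), np.int64(-7), np.int64(3)), (np.int64(-14), np.int64(-8), np.int64(6)), (np.int64(-14), np.int64(-9), np.int64(11))]
224 [
[... 6707 characters left out ...]
), np.int64(-44)), (np.int64(6), np.int64(-50), np.int64(-43)), (np.int64(10), np.int64(-46), np.int64(-43)), (np.int64(4), np.int64(-52), np.int64(42)), (np.int64(1), np.int64(-57), np.int64(42)), (np.int64(-7), np.int64(-67), np.int64(42)), (np.int64(-10), np.int64(-72), np.int64(43))]
306 [(np.int64(-6), np.int64(-71), np.int64(-43)), (np.int64(0), np.int64(-63), np.int64(-43)), (np.int64(4), np.int64(-58), np.int64(-43)), (np.int64(9), np.int64(-52), np.int64(-43)), (np.int64(211), np.int64(197), np.int64(-131)), (np.int64(8), np.int64(-53), np.int64(42)), (np.int64(4), np.int64(-58), np.int64(42)), (np.int64(-4), np.int64(-67), np.int64(42)), (np.int64(-8), np.int64(-73), np.int64(43))]
```

>>> arm_command(translation=[[0,-2,0],[0,-5,0],[0,-8,0],[0,-8,0],[0,-8,0],[0,-8,0],[0,-8,0],[0,-8,0]], roll=[0,0,0,0,0,0,0,0], hand=[255,255,0,0,0,0,0,0])

```text
clock: 3.45
ee_pos: [0.515, 0.2748, 0.1373]
ee_rot: [-1.573, 0.002, -0.284]
contact_force: [-0.0, 0.3, 0.3]
gripper_width: 0.0847
```

```bash
python3 - <<'E'
from h import *
s=snap('wrist','w2');st=robot.get_state();print(st['clock'],st['ee_pos'],st['contact_force'],st['gripper_width'])
c,n=cover(s,[.515,.275]);m=c-.005*n;print(m)
go([m[0],m[1],.033],-16.3)
T=s['tool_from_camera'];V,U=np.mgrid[:384,:512];C=((und(s,U,V)*s['range_z'][...,None])@T[:3,:3].T+T[:3,3])*1000
for sg in(-1,1):
    w=(abs(C[...,2]*sg-46)<8)&(abs(C[...,0])<14)&(C[...,1]>-70)&(C[...,1]<20);print('open tip y',np.percentile(C[...,1][w],[90,98,100]))
E
```

```text
3.5 [0.51512834 0.27485945 0.13757502] [0.15251631 0.20881969 0.15258086] 0.08498146622675577
top centre [0.5132 0.2755 0.0742] n [-0.508  0.149  0.848] slope 31.97 downhill az 163.7 size (55.45232391357422, 87.13026428222656) ang 0.0373850092291832
[0.51574612 0.27478231 0.06993767]
t cm [ 0.08 10.46  0.02] roll 0.0 | yaw now -16.3 tilt [-0.0017 -0.001  -1.    ]
open tip y [-41.11186619 -36.66462509 -33.76930929]
open tip y [-41.20215028 -36.62727039 -33.59596697]
```

>>> arm_command(translation=[[0,3,0],[0,6,0],[0,8,0],[0,9.5,0],[0,10.2,0],[0,10.2,0],[0,10.2,0],[0,10.2,0],[0,10.2,0],[0,10.2,0],[0,10.2,0],[0,10.2,0]], roll=[0,0,0,0,0,0,0,0,0,0,0,0], hand=[0,0,0,0,0,0,255,255,255,255,255,255], newtons=40)

```text
clock: 4.7
ee_pos: [0.5166, 0.2756, 0.038]
ee_rot: [-1.569, -0.002, -0.284]
contact_force: [0.5, 0.1, 5.5]
gripper_width: 0.0549
```

```bash
cat >> h.py <<'E'
def toolcloud(s):
    T=s['tool_from_camera'];V,U=np.mgrid[:384,:512];return ((und(s,U,V)*s['range_z'][...,None])@T[:3,:3].T+T[:3,3])*1000
E
python3 - <<'E'
from h import *
s=snap('wrist','w3');st=robot.get_state();print(st['clock'],st['ee_pos'],st['contact_force'],st['gripper_width'])
c,n=cover(s,[.515,.275])
cv2.imwrite('pics/w3b.png',s['pixels'][150:,100:420,::-1].repeat(2,0).repeat(2,1))
E
```

```text
4.75 [0.5165612  0.27565673 0.0380617 ] [-0.11365139 -1.16957604  5.94893419] 0.054799747893692075
top centre [0.5129 0.276  0.0739] n [-0.509  0.147  0.848] slope 32.02 downhill az 163.9 size (86.37141418457031, 55.25039291381836) ang 89.8342056274414
```

View pics/w3b.png

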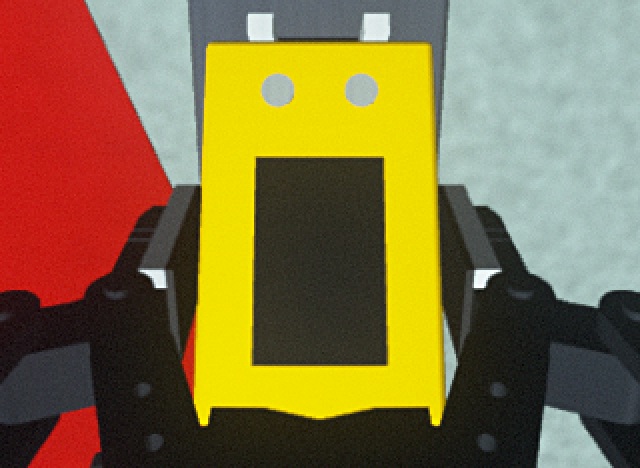

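The cover is now held between the pads: the opening is 55 mm, and the pads sit at about x=185 and x=450 in the crop. Lifting.

>>> arm_command(translation=[[0,-0.5,0],[0,-1,0],[0,-2,0],[0,-4,0],[0,-7,0],[0,-11,0],[0,-15,0],[0,-15,0],[0,-15,0]], roll=[0,0,0,0,0,0,0,0,0], hand=[255,255,255,255,255,255,255,255,255])

```text
clock: 5.65
ee_pos: [0.5163, 0.2755, 0.1882]
ee_rot: [-1.569, -0.002, -0.284]
contact_force: [-0.9, -0.3, -2.2]
gripper_width: 0.0547
```

```bash
python3 - <<'E'
from h import *
s=snap('wrist','w4');st=robot.get_state();print(st['clock'],st['ee_pos'],st['contact_force'],st['gripper_width'])
c,n=cover(s,[.515,.275]);m=c-.005*n
T=np.eye(4);T[:3,:3]=Ro.from_euler('xyz',st['ee_rot']).as_matrix();T[:3,3]=st['ee_pos'];print('mid in tool mm',(np.linalg.inv(T)@[*m,1])[:3]*1000)
C=toolcloud(s)
for sg in(-1,1):
    w=(C[...,2]*sg>29.5)&(C[...,2]*sg<42)&(abs(C[...,0])<14)&(C[...,1]>-70)&(C[...,1]<20);print('tip y',np.percentile(C[...,1][w],[50,90,98,100]),w.sum())
a=snap('scene','s1')
go([.455+.035,-.32-.01,.2],-16.3)
p=proj(a,st['ee_pos']).astype(int);print(p);x,y=np.clip(p-[70,70],0,[372,244])
cv2.imwrite('pics/s1b.png',cv2.resize(a['pixels'][y:y+140,x:x+140,::-1],(560,560),interpolation=cv2.INTER_CUBIC))
E
```

```text
5.7 [0.51525934 0.27496272 0.18638374] [-0.34157846  0.72677157 -1.26259088] 0.055286750759590796
top centre [0.5126 0.2759 0.2241] n [-0.51   0.147  0.847] slope 32.06 downhill az 163.9 size (86.48673248291016, 55.14045333862305) ang 89.87498474121094
mid in tool mm [ -0.18647052 -33.44088836   0.10340121]
tip y [-52.92688643 -36.22260721 -31.2078706  -27.61242226] 1220
tip y [-51.83308799 -35.82330384 -30.94978578 -27.68357052] 1023
t cm [ 14.59  -1.39 -58.73] roll 0.0 | yaw now -16.3 tilt [-0.0024 -0.0013 -1.    ]
[369 209]
```

View pics/s1b.png

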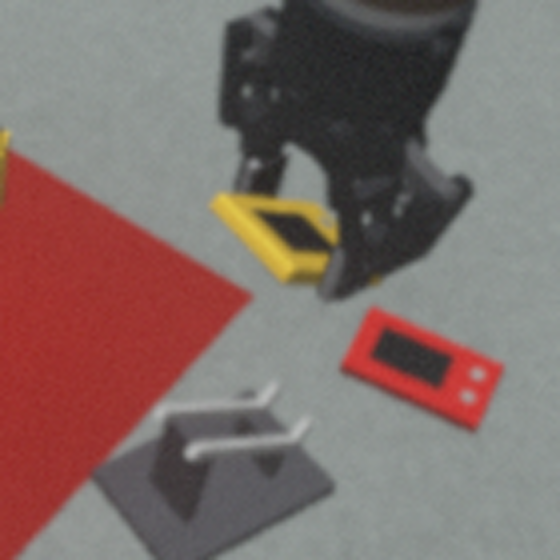

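The scene crop shows the cover held clear of the easel at (275,235), still sloping 32°. I'll carry it to the dome.

```bash
python3 -c "
from h import *
print(robot.get_state()['qpos'])"
```

```text
[4.90163754e-01 4.20428526e-01 1.93856667e-01 1.34693313e+00
 1.26312078e-05 7.74565676e-01]
```

>>> arm_command(translation=[[0.5,-1,-2],[1,-1,-5],[2,-1,-9],[3,-1,-13],[4,-1,-17],[5,-1,-21],[6,-1,-25],[7,-1,-29]], roll=[0,0,0,0,0,0,0,0], hand=[255,255,255,255,255,255,255,255])

```text
clock: 6.55
ee_pos: [0.4997, -0.0243, 0.1946]
ee_rot: [-1.572, 0.004, -0.284]
contact_force: [0.3, -0.0, -1.1]
gripper_width: 0.055
```

```bash
python3 -c "
from h import *
print(robot.get_state()['qpos']);go([.489,-.330,.19],-16.3)"
```

```text
[-4.86139228e-02  2.52249495e-01 -2.16977387e-02  1.30100799e+00
  9.90536953e-06  2.35506434e-01]
t cm [  7.54   0.46 -29.64] roll 0.02 | yaw now -16.28 tilt [-4.2e-03  2.0e-04 -1.0e+00]
```

>>> arm_command(translation=[[1,0,-4],[2,0,-8],[3,0,-12],[4,0,-16],[5,0,-20],[6,0,-24],[7,0,-27.5],[7.5,0,-29.6],[7.5,1,-29.6],[7.5,3,-29.6],[7.5,5,-29.6],[7.5,5,-29.6],[7.5,5,-29.6]], roll=[0,0,0,0,0,0,0,0,0,0,0,0,0], hand=[255,255,255,255,255,255,255,255,255,255,255,255,255])

```text
clock: 7.85
ee_pos: [0.4896, -0.3266, 0.1452]
ee_rot: [-1.569, 0.003, -0.284]
contact_force: [-0.0, -0.7, -1.0]
gripper_width: 0.0549
```

```bash
cat >> h.py <<'E'
from scipy.optimize import least_squares
def dome(s,g=(.455,-.32)):
    P=cloud(s);hsv=cv2.cvtColor(s['pixels'],cv2.COLOR_RGB2HSV)
    w=(s['range_z']>0)&(abs(np.linalg.norm(P-[*g,.032],axis=-1)-.06)<.006)&(hsv[...,1]<60)&(hsv[...,2]>60)&(P[...,2]>.035)
    Q=P[w];r=least_squares(lambda p:np.linalg.norm(Q-p,axis=1)-.06,[*g,.032],loss='soft_l1',f_scale=.001)
    print('dome',r.x.round(4),'top',round(r.x[2]+.06,4),len(Q),'rms',np.sqrt((r.fun**2).mean()).round(4));return r.x
E
python3 - <<'E'
from h import *
s=snap('wrist','w5');st=robot.get_state();print(st['clock'],st['ee_pos'],st['contact_force'],st['gripper_width'])
dome(s);cover(s,st['ee_pos'][:2]);dome(load('s0'));dome(load('t0'))
E
```

```text
7.9 [ 0.49037907 -0.3272337   0.14647547] [-0.06531528  0.29675432 -0.76994469] 0.054861086584365525
dome [ 0.4567 -0.3213  0.0325] top 0.0925 12125 rms 0.0005
top centre [ 0.4861 -0.3263  0.1811] n [-0.505  0.146  0.851] slope 31.71 downhill az 163.9 size (86.4070816040039, 55.090538024902344) ang 89.91146087646484
dome [ 0.4543 -0.3212  0.033 ] top 0.093 951 rms 0.0016
dome [ 0.4562 -0.319   0.0305] top 0.0905 1116 rms 0.0018
```

>>> arm_command(translation=[[0.3,2,-0.3],[0.3,4,-0.3],[0.3,5,-0.3],[0.3,5.6,-0.3],[0.3,6,-0.3],[0.3,6.3,-0.3],[0.3,6.6,-0.3],[0.3,6.9,-0.3],[0.3,7.1,-0.3],[0.3,7.3,-0.3],[0.3,7.5,-0.3],[0.3,7.7,-0.3],[0.3,7.9,-0.3],[0.3,8,-0.3],[0.3,8.1,-0.3],[0.3,8.1,-0.3]], roll=[0,0,0,0,0,0,0,0,0,0,0,0,0,0,0,0], hand=[255,255,255,255,255,255,255,255,255,255,255,255,255,255,255,255])

```text
clock: 9.5
ee_pos: [0.4992, -0.3349, 0.0716]
ee_rot: [-1.574, -0.016, -0.283]
contact_force: [6.4, -0.9, 10.5]
gripper_width: 0.0549
```

```bash
python3 - <<'E'
from h import *
s=snap('wrist','w6');st=robot.get_state();print(st['clock'],st['ee_pos'],st['contact_force'],st['moment'],st['gripper_width'])
cover(s,st['ee_pos'][:2])
E
```

```text
9.55 [ 0.49916719 -0.33489749  0.0715467 ] [ 5.65555971 -1.72200484 11.04537072] [-0.18705914 -0.96719546  0.02265618] 0.05528449166305476
top centre [ 0.4944 -0.3341  0.111 ] n [-0.196  0.06   0.979] slope 11.83 downhill az 163.0 size (55.13181686401367, 86.35224151611328) ang 0.7375500202178955
```

>>> arm_command(translation=[[0,0.2,0],[0,0.4,0],[0,0.6,0],[0,0.8,0],[0,0.8,0],[0,0.8,0]], roll=[0,0,0,0,0,0], hand=[255,255,255,255,255,255])

```text
clock: 10.15
ee_pos: [0.4979, -0.3346, 0.0626]
ee_rot: [-1.574, -0.013, -0.284]
contact_force: [4.8, -2.0, 7.9]
gripper_width: 0.0552
```

```bash
python3 - <<'E'
from h import *
s=snap('wrist','w7');st=robot.get_state();print(st['clock'],st['ee_pos'],st['contact_force'],st['moment'],st['gripper_width'])
cover(s,st['ee_pos'][:2])
E
```

```text
10.2 [ 0.49785149 -0.33457894  0.06255886] [ 5.09029557 -1.96290892  8.77204382] [-0.15385428 -0.67627633  0.00983653] 0.054867957235582215
top centre [ 0.4932 -0.3337  0.1037] n [-0.026  0.008  1.   ] slope 1.55 downhill az 161.9 size (55.10070037841797, 86.57274627685547) ang 1.9145593643188477
```

>>> arm_command(translation=[[0,0.1,0],[0,0.1,0],[0,-0.5,0],[0,-1.5,0],[0,-3,0],[0,-3,0],[0,-3,0]], roll=[0,0,0,0,0,0,0], hand=[255,255,255,255,255,255,255])

```text
clock: 10.9
ee_pos: [0.4924, -0.3318, 0.0878]
ee_rot: [-1.571, -0.0, -0.284]
contact_force: [-0.7, 0.7, -1.7]
gripper_width: 0.0549
```

```bash
python3 - <<'E'
from h import *
s=snap('wrist','w8');st=robot.get_state();print(st['clock'],st['ee_pos'],st['contact_force'],st['gripper_width'])
c,n=cover(s,st['ee_pos'][:2]);d=dome(s,(.4567,-.3213));m=c-.01*n;print('under',m)
e=d+[0,0,.06]-m;go(st['ee_pos']+e,-16.3,st)
C=toolcloud(s)
T=np.eye(4);T[:3,:3]=Ro.from_euler('xyz',st['ee_rot']).as_matrix();T[:3,3]=st['ee_pos'];print('under in tool',(np.linalg.inv(T)@[*m,1])[:3]*1000)
for sg in(-1,1):
    w=(C[...,2]*sg>29.5)&(C[...,2]*sg<42)&(abs(C[...,0])<14)&(C[...,1]>-70)&(C[...,1]<20);print('tip y',np.percentile(C[...,1][w],[90,98,100]))
E
```

```text
10.95 [ 0.49198364 -0.33148771  0.08718554] [ 0.26740607 -0.32576953 -2.19485567] 0.05517798510463761
top centre [ 0.4881 -0.3312  0.129 ] n [-0.02   0.003  1.   ] slope 1.18 downhill az 171.7 size (87.15083312988281, 55.12836456298828) ang 81.9251708984375
dome [ 0.4566 -0.3214  0.0325] top 0.0925 16974 rms 0.0005
under [ 0.48830545 -0.33119076  0.11895417]
t cm [-3.31  2.65  0.05] roll -0.0 | yaw now -16.3 tilt [-8.e-04  5.e-04 -1.e+00]
under in tool [ -3.64269258 -31.76551784  -0.73886574]
tip y [-36.43473089 -31.60172981 -28.10490672]
tip y [-35.89741409 -30.93425621  19.38054795]
```

>>> arm_command(translation=[[-1,0,0],[-2,0,0],[-3,0,0],[-3.3,0,0],[-3.3,1,0],[-3.3,1.8,0],[-3.3,2.2,0],[-3.3,2.4,0],[-3.3,2.5,0],[-3.3,2.5,0],[-3.3,2.5,0]], roll=[0,0,0,0,0,0,0,0,0,0,0], hand=[255,255,255,255,255,255,255,255,255,255,255])

```text
clock: 12.05
ee_pos: [0.461, -0.3226, 0.0628]
ee_rot: [-1.571, -0.0, -0.284]
contact_force: [-0.4, 0.2, -0.7]
gripper_width: 0.0549
```

```bash
python3 - <<'E'
from h import *
s=snap('wrist','w9');st=robot.get_state();print(st['clock'],st['ee_pos'],st['contact_force'],st['gripper_width'])
c,n=cover(s,st['ee_pos'][:2]);d=dome(s,(.4567,-.3213));m=c-.01*n;print('under',m)
e=np.array([.4567,-.3214,.0925])-m;go(st['ee_pos']+e,-16.3,st)
E
```

```text
12.1 [ 0.46103765 -0.3226222   0.06289981] [-0.34087241 -0.55367757 -0.65945636] 0.05496655354610845
top centre [ 0.4566 -0.322   0.104 ] n [-0.021  0.003  1.   ] slope 1.2 downhill az 170.5 size (87.33743286132812, 55.24064636230469) ang 82.97918701171875
dome [ 0.4566 -0.3213  0.0325] top 0.0925 10877 rms 0.0004
under [ 0.45681619 -0.32199534  0.09396852]
t cm [-0.03  0.15  0.05] roll 0.01 | yaw now -16.29 tilt [ 5.e-04 -4.e-04 -1.e+00]
```

>>> arm_command(translation=[[0,0.05,0.05],[0,0.1,0.05],[0,0.15,0.05],[0,0.2,0.05],[0,0.2,0.05],[0,0.2,0.05],[0,0.2,0.05]], roll=[0,0,0,0,0,0,0], hand=[255,255,255,255,255,255,255], newtons=20)

```text
clock: 12.8
ee_pos: [0.4611, -0.322, 0.0615]
ee_rot: [-1.571, -0.001, -0.284]
contact_force: [-1.6, 0.6, 6.0]
gripper_width: 0.0551
```

>>> arm_command(translation=[[0,0,0],[0,0,0],[0,0,0],[0,0,0],[0,0,0],[0,0,0],[0,0,0],[0,0,0],[0,0,0],[0,0,0],[0,0,0],[0,0,0]], roll=[0,0,0,0,0,0,0,0,0,0,0,0], hand=[95,90,85,80,75,70,60,50,40,20,0,0])

```text
clock: 14.0
ee_pos: [0.4609, -0.322, 0.0606]
ee_rot: [-1.571, -0.0, -0.284]
contact_force: [0.5, -0.5, 0.3]
gripper_width: 0.0855
```

```bash
python3 - <<'E'
from h import *
s=snap('wrist','w10');st=robot.get_state();print(st['clock'],st['ee_pos'],st['contact_force'],st['gripper_width'])
c,n=cover(s,st['ee_pos'][:2]);d=dome(s,(.4567,-.3213));m=c-.01*n;print('under',m)
cv2.imwrite('pics/w10b.png',s['pixels'][...,::-1])
E
```

```text
14.05 [ 0.46091062 -0.32197276  0.06062738] [-0.52073093 -0.10406946  0.47051653] 0.08539187430292408
top centre [ 0.457  -0.3215  0.1028] n [ 0.019 -0.006  1.   ] slope 1.13 downhill az -16.2 size (86.92224884033203, 54.849979400634766) ang 89.84725952148438
dome [ 0.4566 -0.3214  0.0324] top 0.0924 12214 rms 0.0004
under [ 0.45683733 -0.32142367  0.09275331]
```

View pics/w10b.png

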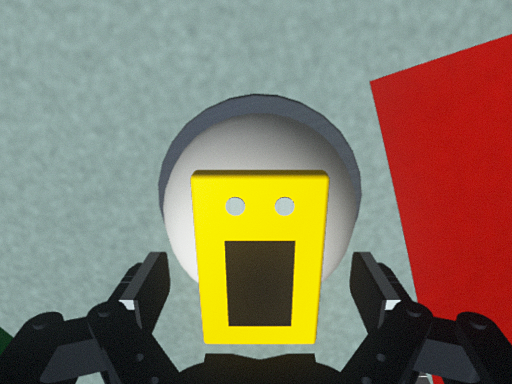

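The wrist picture shows the cover centred on the dome, corners about (191,172), (329,173), (317,345) and (204,345), with both fingers clear. Retreating upward and going on to the yoke.

>>> arm_command(translation=[[0,-0.5,0],[0,-2,0],[0,-5,0],[0,-9,0],[0,-13,0],[0,-16,2],[0,-16,6],[0,-16,11],[0,-16,16],[0,-16,21],[0,-16,26],[0,-16,31],[0,-16,36],[0,-16,36],[0,-16,36]], roll=[0,0,0,0,0,0,0,0,0,0,0,0,0,0,0], hand=[0,0,0,0,0,0,0,0,0,0,0,0,0,0,0])

```text
clock: 15.55
ee_pos: [0.5619, 0.0249, 0.2206]
ee_rot: [-1.571, 0.0, -0.281]
contact_force: [-1.0, -1.1, -0.6]
gripper_width: 0.0856
```

```bash
python3 - <<'E'
from h import *
s=snap('wrist','w11');st=robot.get_state();print(st['clock'],st['ee_pos'],st['contact_force'],st['gripper_width'],st['qpos'])
cv2.imwrite('pics/w11b.png',cv2.resize(s['pixels'][...,::-1],(800,600),interpolation=cv2.INTER_CUBIC))
P=cloud(s)
for a,b in((.07,.082),(.088,.106)):
    w=(s['range_z']>0)&(P[...,2]>a)&(P[...,2]<b)&(abs(P[...,0]-.48)<.07)&(abs(P[...,1]-.05)<.07)
    Q=P[w]
    if len(Q)>20:
        r=cv2.minAreaRect(Q[:,:2].astype(np.float32)*1000);print(a,len(Q),Q.mean(0),np.median(Q[:,2]),r)
s=snap('top','t1');cover(s,[.457,-.322])
E
```

```text
15.6 [0.56171026 0.02367449 0.22071768] [ 0.9369453  -1.15942152  0.05433785] 0.08527351727996318 [ 4.24149877e-02  3.62262001e-01  1.99148681e-01  1.40795480e+00
 -5.07683210e-04  3.25813386e-01]
0.07 1320 [0.46697338 0.04141499 0.07482479] 0.07482641362923159 ((493.7652282714844, 41.58536148071289), (111.96725463867188, 44.85367965698242), 0.8655719757080078)
0.088 403 [0.46669813 0.04145526 0.09834141] 0.09858312089416527 ((466.4050598144531, 41.48323059082031), (12.14519214630127, 22.295490264892578), 26.362001419067383)Traceback (most recent call last):
  File "<stdin>", line 10, in <module>
  File "h.py", line 43, in cover
    n,l,st,c=cv2.connectedComponentsWithStats(m);m=l==1+np.argmax(st[1:,4])
                                                        ~~~~~~~~~^^^^^^^^^^
    return _wrapfunc(a, 'argmax', axis=axis, out=out, **kwds)
    return bound(*args, **kwds)
ValueError: attempt to get argmax of an empty sequence
```

View pics/w11b.png

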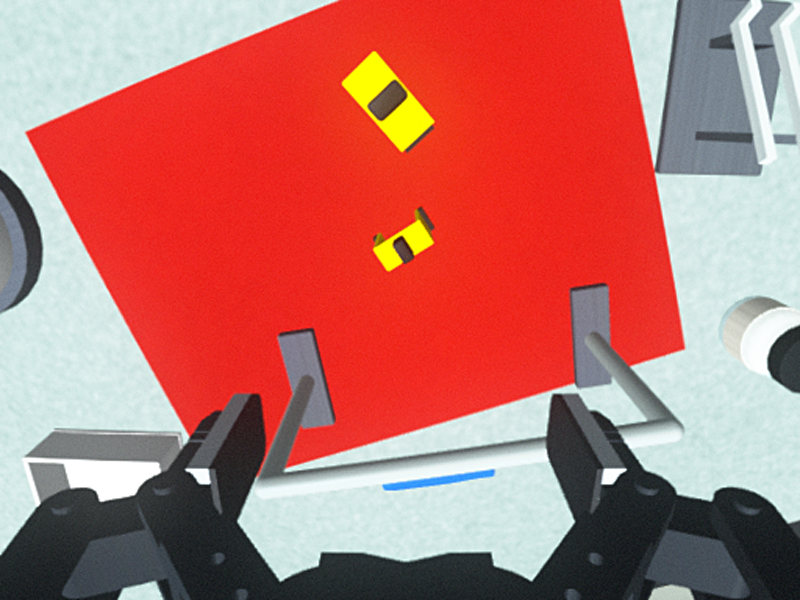

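The wrist view shows the large yoke at (388,100) with its black lug, the small decoy at (403,247), and the bar from (262,485) to (678,432). The lug measures 12.1 × 22.3 mm with its top at 98.5 mm, which matches the text.

```bash
python3 - <<'E'
from h import *
go([.4665,.0415,.056],26.4)
s=load('w11');P=cloud(s);Q=P[(P[...,2]>.135)&(P[...,2]<.16)&(P[...,0]>.6)&(P[...,1]>-.1)&(P[...,1]<.17)&(s['range_z']>.1)];C=Q.mean(0);print(C,np.linalg.svd(Q-C,full_matrices=False)[2][0],Q[:,2].max(),Q.min(0),Q.max(0))
for x in np.linspace(-.07,.09,5):
    w=Q[abs(Q[:,1]-x)<.006];print(x,w[:,0].mean(),w[:,0].min(),w[:,0].max(),w[:,2].max(),len(w))
s=load('t1');print(dep(s,*proj(s,[.457,-.322,.103])))
E
```

```text
t cm [-9.65 16.48 -0.88] roll -42.73 | yaw now -16.33 tilt [-2.e-04 -4.e-04 -1.e+00]
[0.66402505 0.01774162 0.14507678] [-1.16622575e-01 -9.93176025e-01  7.47134997e-04] 0.14955940332885903 [ 0.64713993 -0.09582291  0.13501061] [0.68776155 0.15521673 0.1495594 ]
-0.07 0.6539783029645821 0.6490988670582036 0.6637283231593372 0.14896413289866578 204
-0.030000000000000006 0.658380464046303 0.6533150692844585 0.6671538355444017 0.14943260822118756 217
0.009999999999999995 0.6629860357936918 0.6577787723433334 0.6729664802535812 0.14874014641759492 221
0.04999999999999999 0.6678163031597931 0.6630017364509142 0.6765459842669834 0.1490098306116651 220<stdin>:5: RuntimeWarning: Mean of empty slice.
  ret = ret.dtype.type(ret / rcount)
Traceback (most recent call last):
ValueError: zero-size array to reduction operation minimum which has no identity
```

>>> arm_command(translation=[[-3,0,-0.5],[-6,0,-0.9],[-9.6,0,-0.9],[-9.6,0,-0.9],[-9.6,2,-0.9],[-9.6,5,-0.9],[-9.6,8,-0.9],[-9.6,8,-0.9]], roll=[-8,-16,-24,-32,-40,-42.7,-42.7,-42.7], hand=[0,0,0,0,0,0,0,0])

```text
clock: 16.45
ee_pos: [0.4636, 0.0399, 0.1373]
ee_rot: [-1.568, 0.008, 0.458]
contact_force: [0.0, 0.5, 0.9]
gripper_width: 0.0854
```

```bash
python3 - <<'E'
from h import *
s=snap('wrist','w12');st=robot.get_state();print(st['clock'],st['ee_pos'])
P=cloud(s);w=(s['range_z']>0)&(P[...,2]>.090)&(P[...,2]<.104)&(np.linalg.norm(P[...,:2]-[.4665,.0415],axis=-1)<.03)
Q=P[w];r=cv2.minAreaRect(Q[:,:2].astype(np.float32)*1000);print(len(Q),r)
a=r[2] if r[1][0]<r[1][1] else r[2]-90
go([r[0][0]/1000,r[0][1]/1000,.056],a)
E
```

```text
16.5 [0.46530869 0.04024748 0.13954194]
606 ((465.8551025390625, 41.48188018798828), (11.875144958496094, 21.650043487548828), 26.138477325439453)
t cm [0.14 8.35 0.07] roll 0.1 | yaw now 26.24 tilt [-4.3e-03 -5.0e-04 -1.0e+00]
```

>>> arm_command(translation=[[0,2,0.1],[0.1,4,0.1],[0.1,6,0.1],[0.1,7.5,0.1],[0.1,8.3,0.1],[0.1,8.3,0.1],[0.1,8.3,0.1],[0.1,8.3,0.1],[0.1,8.3,0.1],[0.1,8.3,0.1],[0.1,8.3,0.1],[0.1,8.3,0.1],[0.1,8.3,0.1],[0.1,8.3,0.1]], roll=[0,0,0,0,0,0,0,0,0,0,0,0,0,0], hand=[0,0,0,0,0,0,255,255,255,255,255,255,255,255], newtons=40)

```text
clock: 17.9
ee_pos: [0.4682, 0.0433, 0.0582]
ee_rot: [-1.571, -0.001, 0.461]
contact_force: [0.3, -0.2, 5.9]
gripper_width: 0.0211
```

>>> arm_command(translation=[[0,-0.5,0],[0,-1.5,0],[0,-4,0],[0,-8,0],[0,-12,0],[0,-16,0],[0,-18,0],[0,-18,0],[0,-18,0],[0,-18,0]], roll=[0,0,0,8,16,24,32.9,32.9,32.9,32.9], hand=[255,255,255,255,255,255,255,255,255,255])

```text
clock: 18.9
ee_pos: [0.4664, 0.0431, 0.2359]
ee_rot: [-1.572, 0.003, -0.111]
contact_force: [-0.2, 0.2, -1.1]
gripper_width: 0.0209
```

```bash
python3 - <<'E'
from h import *
st=robot.get_state();s=snap('wrist','w13');print(st['clock'],st['ee_pos'],st['contact_force'],st['gripper_width'])
go([.667,.031,.24],-6.7)
P=cloud(s);C=toolcloud(s)
hsv=cv2.cvtColor(s['pixels'],cv2.COLOR_RGB2HSV)
m=(hsv[...,0]>18)&(hsv[...,0]<34)&(hsv[...,1]>140)&(hsv[...,2]>60)&(abs(C[...,0])<50)&(abs(C[...,2])<30)&(C[...,1]<70)
Q=C[m];print(len(Q),Q.min(0),Q.max(0),np.median(Q,0))
cv2.imwrite('pics/w13b.png',cv2.resize(s['pixels'][120:,100:420,::-1],(640,528)))
E
```

```text
18.9 [0.46644862 0.04309754 0.23588014] [-0.23494502  0.19997001 -1.12740909] 0.020928102038365683
t cm [20.07 -0.5   1.04] roll 0.29 | yaw now -6.41 tilt [-3.8e-03 -4.0e-04 -1.0e+00]
4324 [-28.39704788 -42.50509388 -13.58796531] [25.0316911  41.34911996 12.4657457 ] [-19.52998502 -16.39915759  -0.44083984]
```

View pics/w13b.png

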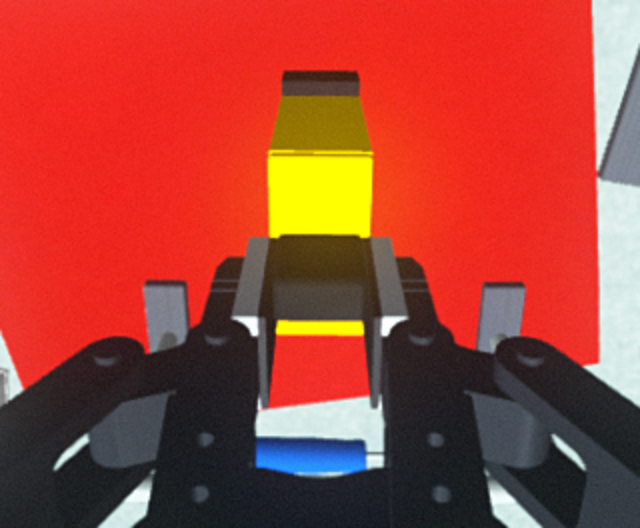

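The yoke hangs straight in the grip, with its crown at rows 150–235 of the crop and the lug between the pads. Next, move over the bar.

>>> arm_command(translation=[[2,0,0.1],[5,0,0.3],[9,0,0.5],[13,0,0.7],[17,0,0.9],[20.1,0,1],[20.1,0,1],[20.1,0,1]], roll=[0.3,0.3,0.3,0.3,0.3,0.3,0.3,0.3], hand=[255,255,255,255,255,255,255,255])

```text
clock: 19.75
ee_pos: [0.6679, 0.0302, 0.2342]
ee_rot: [-1.572, 0.006, -0.118]
contact_force: [-0.4, -0.0, -0.6]
gripper_width: 0.0214
```

```bash
python3 - <<'E'
from h import *
st=robot.get_state();s=snap('wrist','w14');print(st['clock'],st['ee_pos'],st['contact_force'],st['gripper_width'])
C=toolcloud(s);P=cloud(s);hsv=cv2.cvtColor(s['pixels'],cv2.COLOR_RGB2HSV)
m=(hsv[...,0]>18)&(hsv[...,0]<34)&(hsv[...,1]>140)&(hsv[...,2]>150)&(C[...,0]>-24)&(C[...,0]<26)&(abs(C[...,2])<12)&(C[...,1]<-8)
Q=C[m];o=Q.mean(0);n=np.linalg.svd(Q-o,full_matrices=False)[2][2];print(len(Q),o,n,'x range',Q[:,0].min(),Q[:,0].max(),'z',Q[:,2].min(),Q[:,2].max())
# bar in wrist cloud
w=(P[...,2]>.12)&(P[...,2]<.16)&(abs(P[...,0]-.667)<.04)&(s['range_z']>.1)&(abs(P[...,1]-.03)<.11);B=P[w]
for y in np.arange(-.07,.14,.03):
    b=B[abs(B[:,1]-y)<.006]
    if len(b)>5:print(round(y,2),b[:,0].min(),b[:,0].max(),b[:,2].max(),len(b))
E
```

```text
19.75 [0.66785481 0.03024826 0.23421416] [-0.41306085 -0.01238684 -0.57257437] 0.02139552332057147
1805 [ -9.85559201 -17.13268212  -0.0618763 ] [-0.04212414 -0.99910172  0.00461527] x range -23.9756745549772 24.197246939327663 z -11.95783163549666 11.994855117522691
-0.07 0.649166804759032 0.6631504877688655 0.14959895760604044 227
-0.04 0.6529030841617387 0.6668482917695795 0.14944840558595468 232
-0.01 0.6565029345727884 0.6704831096236508 0.14901781246362905 237
0.05 0.664465406456449 0.6778357971017767 0.14951719618953832 131
0.08 0.6673170146345602 0.6810434029655915 0.14919507967150453 233
0.11 0.6708416549032277 0.684669377619756 0.14973013353075865 227
0.14 0.6742197189698457 0.6876561113270646 0.14904221555587305 111
```

>>> arm_command(translation=[[0,1.5,0],[0,3,0],[0,4.5,0],[0,6,0],[0,7.5,0],[0,8.5,0],[0,9.2,0],[0,9.6,0],[0,9.8,0],[0,10,0],[0,10,0],[0,10,0]], roll=[0,0,0,0,0,0,0,0,0,0,0,0], hand=[255,255,255,255,255,255,255,255,255,255,255,255])

```text
clock: 21.0
ee_pos: [0.6688, 0.0304, 0.1379]
ee_rot: [-1.571, -0.001, -0.119]
contact_force: [-0.1, 0.6, -1.2]
gripper_width: 0.0208
```

>>> arm_command(translation=[[0,0.1,0],[0,0.2,0],[0,0.3,0],[0,0.35,0],[0,0.4,0],[0,0.4,0]], roll=[0,0,0,0,0,0], hand=[255,255,255,255,255,255])

```text
clock: 21.6
ee_pos: [0.6687, 0.0304, 0.1352]
ee_rot: [-1.571, -0.002, -0.119]
contact_force: [-1.4, -1.1, 6.2]
gripper_width: 0.0205
```

>>> arm_command(translation=[[0,0,0],[0,0,0],[0,0,0],[0,0,0],[0,0,0],[0,0,0],[0,0,0],[0,0,0],[0,-0.3,0],[0,-1,0],[0,-3,0],[0,-6,0],[0,-9,0],[-3,-12,0],[-6,-12,0],[-9,-12,0],[-9,-12,0],[-9,-12,0]], roll=[0,0,0,0,0,0,0,0,0,0,0,0,0,0,0,0,0,0], hand=[195,185,175,165,150,130,110,90,90,90,90,90,90,90,90,90,90,90], newtons=20)

```text
clock: 23.4
ee_pos: [0.5792, 0.0412, 0.2549]
ee_rot: [-1.57, -0.002, -0.118]
contact_force: [0.8, -0.8, -0.2]
gripper_width: 0.055
```

```bash
python3 - <<'E'
from h import *
st=robot.get_state();print(st['clock'],st['ee_pos'],st['contact_force'],st['gripper_width'])
a=snap('scene','s2');w=snap('wrist','w15');cover(a,[.457,-.322])
P=cloud(w);m=(P[...,2]>.15)&(P[...,2]<.165)&(np.linalg.norm(P[...,:2]-[.669,.03],axis=-1)<.05)&(w['range_z']>.1)
Q=P[m];o=Q.mean(0);n=np.linalg.svd(Q-o,full_matrices=False)[2][2];print('crown top',len(Q),o,n)
cv2.imwrite('pics/s2b.png',cv2.resize(a['pixels'][80:300,120:420,::-1],(800,587),interpolation=cv2.INTER_CUBIC))
E
```

```text
23.4 [0.57915266 0.04116144 0.2549427 ] [ 0.83306387 -0.80871708 -0.16607887] 0.05496251742442617
top centre [ 0.4601 -0.3178  0.1032] n [ 0.027 -0.001  1.   ] slope 1.56 downhill az -1.1 size (84.66539764404297, 55.01620101928711) ang 73.86446380615234
crown top 848 [0.6589883  0.03057191 0.15281953] [-0.05248365 -0.01317951  0.99853481]
```

View pics/s2b.png

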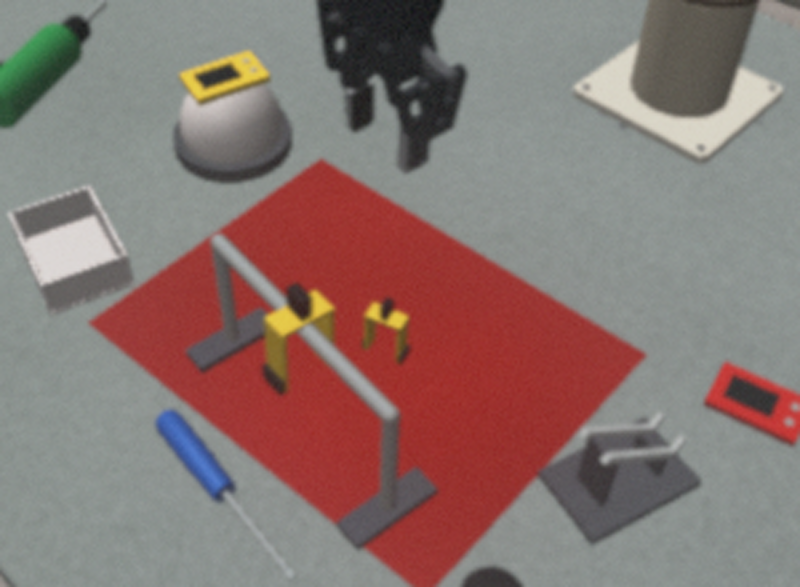

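The scene picture shows the cover level on the dome at (225,75) and the yoke straddling the bar at (300,315). The gripper is clear of everything, so I'm handing in.

```bash
python3 -c "
from h import *
print(robot.sign_off())"
```

```text
the job is handed in; nothing more can be done
None
```

I set the cover on the dome first and then hung the yoke on the bar. I handed the job in at about 23 s on the robot's clock, with the gripper clear of everything.

**Cover:** I lifted it off the easel and levelled it by pressing its low end on the dome at up to about 13 N. I then set it down window side up. Just after release, the wrist camera put the middle of its underside within 1 mm of the dome's top, tilted about 1°. The last scene camera check gave a tilt of 1.6° and a centre about 5 mm from the dome's top. That camera is coarser, and it put the dome itself about 2 mm off the wrist camera's figure. It never touched the bench.

**Yoke:** it hangs over the bar with one leg on each side. Its crown top measured about 153 mm (151 mm expected), tilted about 3°.

**What went wrong or disagreed:**
- **First grasp:** it missed and the shut fingers pressed on the cover's top face at about 6 N. By the camera, the fingertips sit roughly 23 mm behind the reported tool point, not at it as the text says. I corrected for this, and the cover had not moved on the easel.
- **Top camera:** my one check of the cover with it found no yellow and gave no reading.
- **Bystanders:** I went nowhere near the jar, box or screwdriver and never touched them. In the last picture the box and screwdriver look unmoved, but the jar is mostly cropped out and I measured none of them.

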